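Bolt the vial safe

TASK

Shut the sprung lid of the small vial safe and, holding it down, slide its bolt by the knob through the keeper until you feel it bear firmly on the hidden rubber stop; press on the stop, but gently, never ram it. Let go with the lid bolted and the bolt left all the way in against the stop, and leave the vial, the ampoule and the cup of tubes as they stand.

Things in the scene. Friction and masses are not known exactly. Their poses are not given: they have to be found in the camera images.
- safe: White metal box, 110 (x) by 150 (y) by 66 mm high with lid shut, fixed to the desk. Origin: centre of its underside; z up. Lid hinged along y on the -x side (axis at x=-55, z=64 mm), opens upward at the +x side. The bolt lies along y on the lid near its +x edge; lid shut, the rod's axis is at x=35, z=76 mm. The keeper is the steel sleeve on a bracket at the +y end.
- lid_edge (a point): Middle of the lid's free edge, on its top face, 110 mm from the hinge axis; axes as the safe, tilting with the lid about y (z upright and height 66 mm when shut, on a hard stop). A hinge spring holds the lid ajar at about 0.26 rad and lifts it whenever it is let go unbolted. Holding it shut takes about 7 N down at the knob. Bolted and let go, it rises to about 0.025 rad, until the rod bears on the sleeve.
- bolt: Steel rod (10 mm thick) with upright square knob (14 by 14 mm). Origin: mid-knob, 50 mm above the lid; knob reaches 14 mm above, 36 mm below it; rod axis 40 mm below. Axes as safe, tilting with lid. Lid shut: origin at x=35, z=116 mm in safe, y from -40 mm (drawn back). Slides along y only, about 4 N dry friction, stays where left. The guide on the lid is 18.5 mm high.
- bolt_tip (a point): Rounded front end of the bolt's rod, on its axis, 100 mm ahead of bolt along y and 40 mm below it.
- keeper_mouth (a point): Centre of the mouth of the keeper's bore, at x=35, y=83, z=76 mm in the safe; axes as the safe (+y runs into the bore). Bore 14 by 14 mm; sleeve 24 mm wide, 32 mm high (top at z=92 mm), 65 mm long. The shut bolt's axis passes through it; with the lid ajar the bolt is too high to enter.
- end_plug: Grey plug on the keeper's far end; its origin is the safe's origin. Inside the bore, out of sight, it holds a springy rubber stop (3.5 N per mm pressed). The stop's face lies 18 to 48 mm beyond the keeper's mouth, set differently on each safe: it must be felt. Press it with at least 5 N, never more than 13 N (besides the bolt's friction). The bolt then stays put against it.
- vial_mid (a point): Bystander: glass vial, 18 mm across, 36 mm tall, standing on the desk; point half-way up.
- ampoule_mid (a point): Bystander: clear plastic ampoule, 18 by 21 mm, 61 mm tall, standing on the desk; point half-way up.
- tubes_mid (a point): Bystander: clear cup of capped tubes, 49 mm across, 66 mm tall, standing on the desk; point half-way up.

How it is judged (in metres and radians):
On the way, in this order (a step that is already met when the one before it is completed fails the run):
1. the lid is pressed shut (within 0.04 rad) with the bolt's tip still outside the keeper (angle between lid_edge's own z axis and vertical below 0.04 rad and y of bolt_tip in the frame of keeper_mouth below 0 m), for 0.05 s.
2. the bolt, inside the keeper, bears on the hidden stop with at least 5 N (contact force between bolt and end_plug above 5 N and y of bolt_tip in the frame of keeper_mouth above 0.015 m), for 0.1 s.
At the end, for the whole second after the job is handed in: The lid is shut (within 0.045 rad), the bolt's tip is at least 15 mm inside the keeper and still touches the rubber stop (more than 0.3 N), everything at rest (angle between lid_edge's own z axis and vertical below 0.045 rad and y of bolt_tip in the frame of keeper_mouth above 0.015 m and contact force between bolt and end_plug above 0.3 N and linear speed of bolt below 0.01 m/s).
It fails at once if the bolt rams the stop (more than 13 N) (contact force between bolt and end_plug above 13 N).
It fails at once if the vial is shifted by more than 20 mm or tipped (distance of vial_mid from where it was at the start of the episode above 0.02 m or angle between vial_mid's own z axis and vertical above 0.3 rad).
It fails at once if the ampoule is shifted by more than 20 mm or tipped (distance of ampoule_mid from where it was at the start of the episode above 0.02 m or angle between ampoule_mid's own z axis and vertical above 0.3 rad).
It fails at once if the cup of tubes is shifted by more than 20 mm or tipped (distance of tubes_mid from where it was at the start of the episode above 0.02 m or angle between tubes_mid's own z axis and vertical above 0.3 rad).
It also fails if it takes over 35 s, if anything falls off the work surface, if the arm or the gripper's body presses on something with over 40 N, if the wrist force passes 120 N, or if a joint passes its speed limit or range.

ROBOT

A 6-joint arm with a two-finger parallel gripper is mounted at the origin on the work surface; the furniture and walls round the work are solid. World frame = base frame: x ahead of the robot, y to its left, z up, the work surface at z = 0. Lengths are in m, angles in degrees, forces in N, time in s.
With the tool pointing down it reaches from about 0.375 to 0.825 m from the base axis. Payload 5.5 kg.
Tool frame: the origin (TCP) lies midway between the tips of the shut fingers; the grasp point (between the pads) lies 19 mm behind it (manip.grip_depth is the distance from the TCP to the grasp point, in m); x points along the fingers, y is the direction in which the jaws open and shut, and the axes are right-handed (so a half turn about x gives the same grasp; the last joint's range is limited). The gripper opens to 85 mm and grips with 20 to 120 N. Pads are 22 mm wide; open, the fingers measure 114 mm over their backs; the gripper's body (76 mm by 85 mm) begins 54 mm behind the grasp point. The pads swing forward as they close: fully open they stand 13 mm farther back than shut.
Start: joints at [-67.208, 17.962, -2.699, 69.339, 0, 90], TCP at [0.232, -0.553, 0.231] pointing down, gripper open.
Joint ranges: [-152.73, 152.73], [-39.44, 99.34], [-58.76, 71.6], [-118.89, 123.64], [-81.53, 83.1], [-180, 180]. Speed limits (degrees/s): [136.94, 136.94, 172.46, 180, 180, 180].

INTERFACE

Orientations are given as a 3x3 rotation matrix whose columns are the frame's x, y, z axes.
In Python, from bench import manip gives the robot as it stands.
- The arm moves only by the tool move_arm, never from a script. Its argument "moves" is a list of rows, each an object with "slide": the shift along the tool's x, y, z in mm, a list of three; "rot": the turn, a rotation vector about the tool's x, y, z in degrees, a list of three. A call has 1 to 5 rows; each row is the pose to reach, as a shift and turn from the pose measured when the call began, along the tool's axes at that moment; what a row does not reach only later rows make up. A row lasts 1/8 s, in which the tool goes at most 62.5 mm and 10.7 degrees, less where a joint would pass 70% of its speed; a pose out of reach is approached as far as the arm can. A call with a gripper value outside its range is refused whole. "jaw" is the opening, from -1 (shut) to 1 (fully open), set as the call begins (left out, the last holds). The fingers move at their own pace and stop on an object; "force" is the grip in N (left out, the last holds). Time passes only in rows, so rows that repeat a pose let the fingers close. It gives the time, the measured TCP pose, the force and the opening at its end, in the units of the state.
- manip.sense(): the state, without advancing time (a new reading comes with each control period).
- manip.grab_frame(name): name is "side" or "top"; returns a dict with "img" (384x512x3 uint8, red, green, blue), "depth" (384x512 float32, m along the optical axis (not along the pixel's ray), 0 where there is no reading), "fx", "fy", "cx", "cy" (pixels), "xyz" and "rotation" of the camera in the world. Camera axes: x right, y up, looking along -z (the intrinsics and any distortion apply to the point x, -y, -z); pixel columns grow to the right and rows downward; lengths in m; the calibration is good to about 2 mm. A picture is of the moment at which its call begins.
- manip.sign_off(): hands the job in, once; it reports no verdict.
The state is a dict: "time_s": time; "q": joint angles; "dq": joint speeds; "tau": joint torques, N m; "tool_pos": TCP position; "eef_rot": TCP orientation; "wrist_force": force on the tool from outside, world axes, zero at the start; "moment": the same for the moment, N m; "opening": opening from 0.0 (shut) to 1.0 (fully open).
Only numpy, scipy, OpenCV 4.12 (cv2) and the standard library are available. Lean on these libraries where they do the work, as an engineer would, in place of code of your own. Each camera call takes 0.05 s, during which the arm holds its last target. There are 200 camera calls.

## Working session

There is one attempt and no reset: what is moved stays moved. The work goes in short steps, Python scripts to look and compute and a tool call to move; the robot and the scene stay as the last step left them, time stands still between calls to the robot, and variables do not carry over. Pictures are saved under pics/ and viewed, on a budget of 10 in all, crops included, one or two more only if the job needs it, and the job is handed in when it is done.

Besides the shell and the picture viewer there is one more tool, called after "Request:" as name([rows], argument=value, ...), one row to a line, values as JSON. move_arm: Moves the arm, as the interface text tells. Its arguments: {"type":"object","properties":{"moves":{"type":"array","items":{"type":"object","properties":{"slide":{"type":"array","items":{"type":"number"}},"rot":{"type":"array","items":{"type":"number"}}}}},"jaw":{"type":"number"},"force":{"type":"number"}},"required":["moves"]}

```bash
mkdir -p pics; ls
python3 - <<'E'
from bench import manip
import cv2,numpy as np
s=manip.sense()
print({k:(np.round(v,3).tolist()) for k,v in s.items()})
for n in("side","top"):
    f=manip.grab_frame(n); cv2.imwrite(f"pics/{n}0.png",f["img"][...,::-1]); np.savez(f"{n}0.npz",**f)
    print(n,f["fx"],f["fy"],f["cx"],f["cy"],f["xyz"],np.round(f["rotation"],3).tolist(),[k for k in f])
E
```

```text
pics
{'time_s': 0.0, 'q': [-67.209, 18.004, -2.753, 69.34, 0.0, 89.999], 'dq': [-0.032, -0.082, 0.03, 0.042, -0.029, 0.071], 'tau': [0.0, -53.959, 33.975, 0.019, 0.001, 0.0], 'tool_pos': [0.232, -0.553, 0.23], 'eef_rot': [[-0.001, 0.387, -0.922], [0.002, -0.922, -0.387], [-1.0, -0.002, -0.0]], 'wrist_force': [0.003, 0.343, 0.658], 'moment': [0.007, 0.005, -0.036], 'opening': 1.001}
side 385.16813425640095 385.16813425640095 254.26759937433084 194.02406290398227 [0.22055185 0.77937918 0.41328041] [[-0.967, 0.104, -0.232], [-0.254, -0.354, 0.9], [0.012, 0.929, 0.369]] ['img', 'depth', 'fx', 'fy', 'cx', 'cy', 'xyz', 'rotation']
top 404.02013319764455 404.02013319764455 250.47263981762092 191.40826799505479 [0.260459   0.01334117 0.94691443] [[0.142, 0.97, -0.199], [-0.99, 0.14, -0.026], [0.003, 0.201, 0.98]] ['img', 'depth', 'fx', 'fy', 'cx', 'cy', 'xyz', 'rotation']
```

View pics/side0.png

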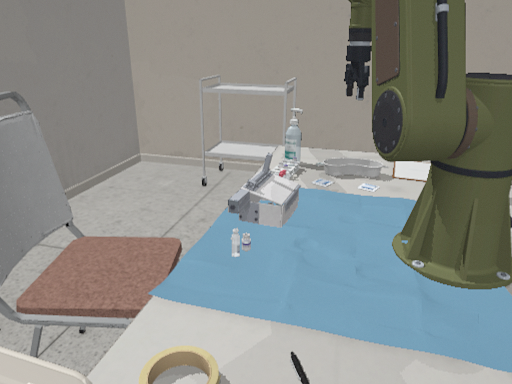

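View pics/top0.png

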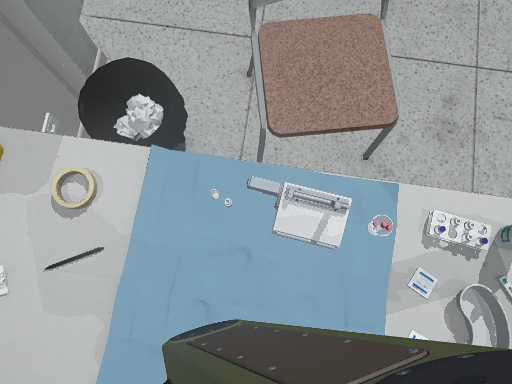

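The side view shows the safe at about (270,200) with its lid ajar. The top view shows it at (312,215), with the keeper at (265,186), the vial and ampoule at (215–228, 195–203), and the tubes at (381,226). Next I'll enlarge both.

```bash
python3 - <<'E'
import cv2,numpy as np
a=cv2.imread("pics/top0.png")[160:260,195:405]; b=cv2.imread("pics/side0.png")[140:270,215:315]
a=cv2.resize(a,None,fx=3.8,fy=3.8,interpolation=cv2.INTER_CUBIC)
cv2.imwrite("pics/topc.png",a)
cv2.imwrite("pics/sidec.png",cv2.resize(b,None,fx=4.5,fy=4.5,interpolation=cv2.INTER_CUBIC))
E
cat > h.py <<'E'
import numpy as np
class Cam:
    def __init__(s,f):
        s.K=np.array([[f["fx"],0,f["cx"]],[0,f["fy"],f["cy"]],[0,0,1.]]);s.p=np.array(f["xyz"]);s.R=np.array(f["rotation"])
        s.f=f
    def ray(s,u,v):
        d=np.linalg.inv(s.K)@[u,v,1.]; return s.R@(d*[1,-1,-1])
    def plane(s,u,v,z):
        d=s.ray(u,v); return s.p+d*(z-s.p[2])/d[2]
    def cloud(s):
        D=np.asarray(s.f["depth"]);v,u=np.mgrid[:D.shape[0],:D.shape[1]]
        c=np.stack([(u-s.K[0,2])/s.K[0,0],-(v-s.K[1,2])/s.K[1,1],-np.ones(D.shape)],-1)*D[...,None]
        return c@s.R.T+s.p
    def proj(s,P):
        c=(np.asarray(P)-s.p)@s.R; return np.stack([s.K[0,2]+s.K[0,0]*c[...,0]/-c[...,2],s.K[1,2]-s.K[1,1]*c[...,1]/-c[...,2]],-1)
def tri(c1,p1,c2,p2):
    a,b=c1.ray(*p1),c2.ray(*p2); t=np.linalg.lstsq(np.stack([a,-b],1),c2.p-c1.p,rcond=None)[0]
    A,B=c1.p+a*t[0],c2.p+b*t[1]; return (A+B)/2,np.linalg.norm(A-B)
E
python3 - <<'E'
import numpy as np,cv2
from h import Cam
f=np.load("top0.npz");c=Cam(f);P=c.cloud()
for u,v in [(265,186),(252,183),(278,190),(300,225),(312,240),(325,198),(345,205),(345,195),(285,190),(215,195),(228,203),(381,226),(290,185),(320,260)]:
    print(u,v,np.round(P[v,u],3))
E
```

```text
265 186 [0.451 0.006 0.089]
252 183 [0.453 0.035 0.092]
278 190 [ 0.446 -0.023  0.091]
300 225 [ 0.38  -0.081  0.073]
312 240 [ 0.352 -0.111  0.064]
325 198 [ 0.442 -0.124  0.097]
345 205 [ 0.432 -0.167  0.1  ]
345 195 [ 0.476 -0.186  0.004]
285 190 [ 0.449 -0.038  0.088]
215 195 [0.423 0.115 0.048]
228 203 [0.412 0.084 0.034]
381 226 [ 0.406 -0.261  0.055]
290 185 [ 0.46  -0.047  0.094]
320 260 [ 0.315 -0.144  0.002]
```

View pics/topc.png

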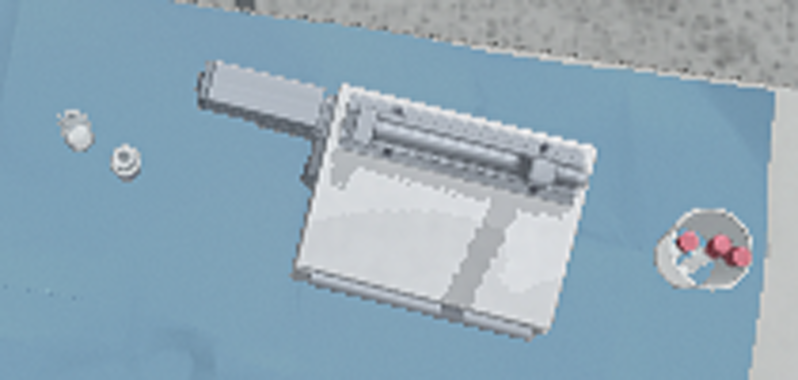

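View pics/sidec.png

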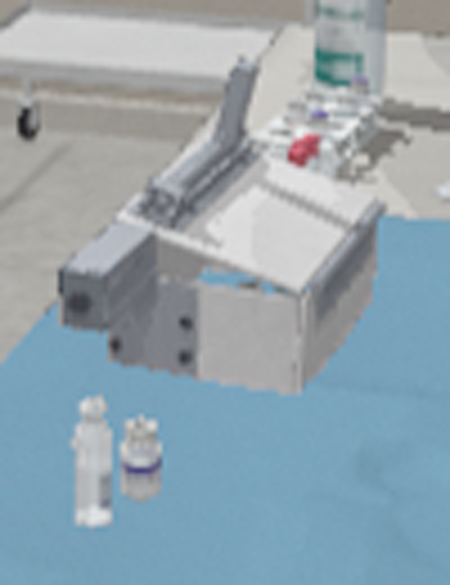

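The top crop shows the sleeve at crop (200–330, 60–135) and the knob top at crop (541,165), which is full (337.4,203.4). In the side view the knob top is at about full (270,154). Next I'll fit the safe's pose.

Run:
```python
import numpy as np,cv2
from h import *
ft=np.load("top0.npz");t=Cam(ft);s=Cam(np.load("side0.npz"));P=t.cloud()
m=(P[...,2]>.084)&(P[...,2]<.1); m[:, :244]=0;m[:,282:]=0;m[:174]=0;m[200:]=0
q=P[m]; r=cv2.minAreaRect((q[:,:2]*1000).astype(np.float32)); print(len(q),np.median(q[:,2]),r,cv2.boxPoints(r).round(1).tolist())
# sleeve-top corners (crop px) by rays on z=.092: far-left, near-left, near-right, far-right
for u,v in [(216,60),(204,97),(312,133),(328,88)]: print("sleeve",t.plane(195+u/3.8,160+v/3.8,.092).round(4))
# body walls: white box
k=tri(t,(337.4,203.4),s,(269.9,153.8)); print("knob top",k)
m=(P[...,2]>.110)&(P[...,0]>.3)&(P[...,0]<.6)&(P[...,1]<.05)&(P[...,1]>-.25)
print(m.sum(),P[m].round(3).tolist()[:40],np.argwhere(m).mean(0))
for n,u,v,us,vs in [("lid +x+y corner",344,84,125,215),("lid +x-y",597,148,0,0)]:
    a=(195+u/3.8,160+v/3.8)
    if us: print(n,tri(t,a,s,(215+us/4.5,140+vs/4.5)))
# side cloud vertical face etc
Q=s.cloud()
for u,v in [(269.9,156),(268,160),(266,167),(238,198),(245,195)]: print(u,v,Q[int(v),int(u)].round(3))
for u,v in [(295,280),(548,338)]: print("hinge corner z=.066",t.plane(195+u/3.8,160+v/3.8,.066).round(4))
```

```text
362 0.09198875676403068 ((453.5478515625, 6.134876251220703), (79.00115966796875, 25.73676872253418), 81.78435516357422) [[435.20001220703125, -31.100000381469727], [460.6000061035156, -34.79999923706055], [471.8999938964844, 43.400001525878906], [446.5, 47.099998474121094]]
sleeve [0.469  0.0378 0.092 ]
sleeve [0.4465 0.0415 0.092 ]
sleeve [ 0.4346 -0.0221  0.092 ]
sleeve [ 0.4618 -0.0278  0.092 ]
knob top (array([ 0.42062034, -0.1418327 ,  0.1497059 ]), np.float64(0.004874538052225739))
67 [[0.434, -0.137, 0.114], [0.432, -0.137, 0.123], [0.43, -0.137, 0.137], [0.429, -0.138, 0.141], [0.428, -0.139, 0.146], [0.435, -0.146, 0.118], [0.431, -0.136, 0.118], [0.429, -0.136, 0.129], [0.426, -0.136, 0.143], [0.425, -0.136, 0.151], [0.425, -0.138, 0.15], [0.426, -0.141, 0.149], [0.426, -0.143, 0.149], [0.427, -0.145, 0.147], [0.427, -0.147, 0.148], [0.428, -0.136, 0.121], [0.426, -0.135, 0.135], [0.424, -0.135, 0.146], [0.423, -0.137, 0.15], [0.423, -0.139, 0.15], [0.424, -0.14, 0.151], [0.424, -0.143, 0.148], [0.424, -0.144, 0.152], [0.424, -0.146, 0.151], [0.426, -0.149, 0.147], [0.428, -0.136, 0.111], [0.426, -0.136, 0.124], [0.424, -0.136, 0.132], [0.422, -0.136, 0.145], [0.422, -0.137, 0.148], [0.421, -0.138, 0.152], [0.422, -0.141, 0.148], [0.422, -0.143, 0.15], [0.422, -0.145, 0.151], [0.423, -0.147, 0.148], [0.423, -0.149, 0.148], [0.425, -0.136, 0.113], [0.423, -0.135, 0.126], [0.421, -0.135, 0.138], [0.42, -0.136, 0.146]] [204.32835821 336.01492537]
lid +x+y corner (array([ 0.46218435, -0.03714674,  0.0918091 ]), np.float64(0.006606944581532277))
269.9 156 [ 0.419 -0.137  0.145]
268 160 [ 0.422 -0.14   0.133]
266 167 [ 0.427 -0.138  0.115]
238 198 [0.451 0.028 0.092]
245 195 [0.442 0.003 0.09 ]
hinge corner z=.066 [ 0.3533 -0.0247  0.066 ]
hinge corner z=.066 [ 0.3411 -0.1716  0.066 ]
```

Run:
```python
import numpy as np,cv2
from h import *
ft=np.load("top0.npz");t=Cam(ft);P=t.cloud()
X=P
# lid plane from bright pixels
reg=np.zeros(P.shape[:2],bool);reg[180:248,272:355]=1
im=ft["img"].astype(int);white=reg&(im.min(-1)>190)
q=P[white];A=np.c_[q[:,:2],np.ones(len(q))]
for _ in range(5):
    w=np.linalg.lstsq(A,q[:,2],rcond=None)[0];e=q[:,2]-A@w;k=abs(e)<.004;q,A=q[k],A[k]
n=np.array([-w[0],-w[1],1]);n/=np.linalg.norm(n);print("n",n,"tilt",np.arccos(n[2]),"yaw",np.degrees(np.arctan2(-n[1],-n[0])),len(q))
# everything on lid plane: not blue, above -> rect of lid-plane inliers in plane coords
res=P[...,2]-(P[...,:2]@w[:2]+w[2]);inl=reg&(abs(res)<.006)&(P[...,2]>.05)
ex=np.array([1,0,w[0]]);ex-=0;ey=np.cross(n,ex);ex=ex/np.linalg.norm(ex);ey/=np.linalg.norm(ey)
L=P[inl];r=cv2.minAreaRect((np.c_[L@ex,L@ey]*1000).astype(np.float32));print("lid rect",r);
o=n*np.mean(q@n);b=cv2.boxPoints(r)/1000;print((b[:,:1]*ex+b[:,1:]*ey+o).round(4))
# sleeve
m=(P[...,2]>.086)&(P[...,2]<.098);m[:,:244]=0;m[:,277:]=0;m[:174]=0;m[200:]=0
c=[P[:,u][m[:,u]].mean(0) for u in range(250,276)];c=np.array(c)
p=np.polyfit(c[:,1],c[:,0],1);print("sleeve slope deg",np.degrees(np.arctan(p[0])),"x at y=0.01",np.polyval(p,.01))
print("sleeve end px cols per row",[(v,int(np.where(m[v])[0].min()),P[v,np.where(m[v])[0].min()].round(3).tolist()) for v in range(174,200) if m[v].any()])
```

```text
n [-0.08181715 -0.02966303  0.99620583] tilt 0.0871386320552214 yaw 19.928247947031966 433
lid rect ((408.4711608886719, -88.89813232421875), (174.88282775878906, 114.94629669189453), 83.5878677368164)
[[ 0.337  -0.1707  0.07  ]
 [ 0.4509 -0.1835  0.079 ]
 [ 0.4699 -0.0098  0.0857]
 [ 0.356   0.003   0.0768]]
sleeve slope deg 5.84489860303207 x at y=0.01 0.453990535425239
sleeve end px cols per row [(176, 249, [0.468, 0.044, 0.09]), (177, 249, [0.465, 0.044, 0.094]), (178, 249, [0.463, 0.043, 0.093]), (179, 249, [0.461, 0.043, 0.091]), (180, 248, [0.459, 0.045, 0.092]), (181, 248, [0.457, 0.044, 0.09]), (182, 248, [0.454, 0.044, 0.093]), (183, 247, [0.451, 0.046, 0.092]), (184, 247, [0.45, 0.046, 0.089]), (185, 247, [0.447, 0.045, 0.091]), (186, 247, [0.446, 0.045, 0.086]), (187, 251, [0.445, 0.036, 0.086]), (188, 255, [0.444, 0.027, 0.087]), (189, 260, [0.443, 0.016, 0.089]), (190, 265, [0.442, 0.005, 0.092]), (191, 269, [0.441, -0.004, 0.091]), (192, 272, [0.441, -0.011, 0.087]), (193, 276, [0.439, -0.019, 0.088])]
```

```bash
cat > plan.py <<'E'
import numpy as np
from scipy.spatial.transform import Rotation as Ro
from bench import manip
YAW=np.radians(-5.6); ys=np.array([-np.sin(YAW),np.cos(YAW),0]); xs=np.array([np.cos(YAW),np.sin(YAW),0]); zz=np.array([0,0,1.])
def R(th):
    d=np.sin(th)*xs-np.cos(th)*zz; y=-ys; return np.c_[d,y,np.cross(d,y)]
def rel(p,Rt):
    s=manip.sense();E=np.array(s["eef_rot"]); 
    return (E.T@(np.array(p)-s["tool_pos"])*1000).round(1),Ro.from_matrix(E.T@Rt).as_rotvec(degrees=True).round(1)
def st():
    s=manip.sense();print(s["time_s"],"q",np.round(s["q"],1),"p",np.round(s["tool_pos"],4),"F safe xyz",(np.array([xs,ys,zz])@s["wrist_force"]).round(2),"open",round(float(s["opening"]),3))
E
python3 -c "
from plan import *
print(rel([.4044,-.1403,.2146],R(.26)))"
```

```text
(array([  16.4, -313.5, -318.5]), array([28.2, 14.6,  3.8]))
```

Request:
move_arm([
  {"slide":[0,-160,-160],"rot":[9,5,1]},
  {"slide":[0,-160,-160],"rot":[18,10,2.5]},
  {"slide":[5,-240,-240],"rot":[28.2,14.6,3.8]},
  {"slide":[16,-313,-318],"rot":[28.2,14.6,3.8]},
  {"slide":[16,-313,-318],"rot":[28.2,14.6,3.8]},
], jaw=1, force=40)

```text
time_s: 0.72
tool_pos: [0.3515, -0.2628, 0.2223]
eef_rot: [[0.256, -0.099, -0.962], [-0.026, -0.995, 0.096], [-0.966, 0.0, -0.258]]
wrist_force: [1.0, -0.7, -0.2]
opening: 0.998
```

```bash
python3 -c "
from plan import *
st();print(rel([.4044,-.1403,.2146],R(.26)))"
```

```text
0.725 q [-43.6  -9.7 -35.8  52.1   9.1 143. ] p [ 0.3515 -0.2628  0.2223] F safe xyz [ 1.11 -0.57 -0.16] open 0.998
(array([  17.8, -127.1,  -37.2]), array([-0.1, -0. , -0. ]))
```

Request:
move_arm([
  {"slide":[18,-127,-37]},
  {"slide":[18,-127,-37]},
  {"slide":[18,-127,-37]},
  {"slide":[18,-127,-37]},
])

```text
invalid input at $.moves[0]: expected keys slide, rot
```

Run:
```python
from plan import *
import cv2
st();print(rel([.430,-.1429,.118],R(.26)))
a,b=manip.grab_frame("top")["img"],manip.grab_frame("side")["img"]
a=cv2.resize(a[150:260,240:390],(600,440));b=cv2.resize(b[110:240,220:320],(338,440))
cv2.imwrite("pics/p1.png",np.hstack([a,b])[:, :800,::-1] if 1 else 0)
```

```text
0.725 q [-43.6  -9.7 -35.8  52.1   9.1 143. ] p [ 0.3515 -0.2628  0.2223] F safe xyz [ 1.11 -0.57 -0.16] open 0.998
(array([ 117.8, -127.1,  -37.1]), array([-0.1, -0. , -0. ]))
```

View pics/p1.png

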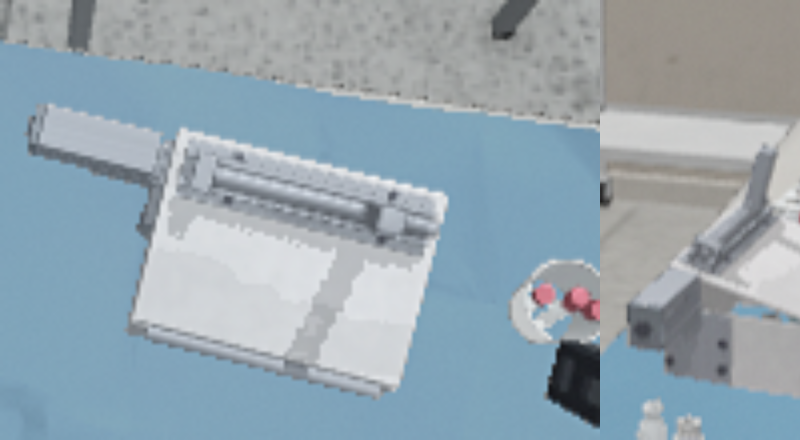

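The call was refused because `rot` is required. The picture shows the scene unchanged, with the gripper just entering at the lower right.

Request:
move_arm([
  {"slide":[18,-127,-37],"rot":[0,0,0]},
  {"slide":[18,-127,-37],"rot":[0,0,0]},
  {"slide":[18,-127,-37],"rot":[0,0,0]},
  {"slide":[18,-127,-37],"rot":[0,0,0]},
])

```text
time_s: 1.32
tool_pos: [0.4041, -0.1349, 0.2139]
eef_rot: [[0.255, -0.087, -0.963], [-0.021, -0.996, 0.084], [-0.967, -0.002, -0.256]]
wrist_force: [0.1, -0.2, 0.1]
opening: 1.0
```

Run:
```python
from plan import *
import cv2
st();print(rel([.430,-.1429,.118],R(.26)))
a,b=manip.grab_frame("top")["img"],manip.grab_frame("side")["img"]
a=cv2.resize(a[150:260,240:390],(460,337));b=cv2.resize(b[90:240,220:340],(320,400))
c=np.zeros((400,800,3),np.uint8);c[:337,:460]=a;c[:,470:790]=b
cv2.imwrite("pics/p2.png",c[...,::-1])
```

```text
1.325 q [-21.8 -12.9 -39.5  49.2   4.4 163.7] p [ 0.4041 -0.1349  0.2139] F safe xyz [ 0.14 -0.15  0.08] open 1.0
(array([99.5,  5.9, -1. ]), array([0.6, 0. , 0.3]))
```

View pics/p2.png

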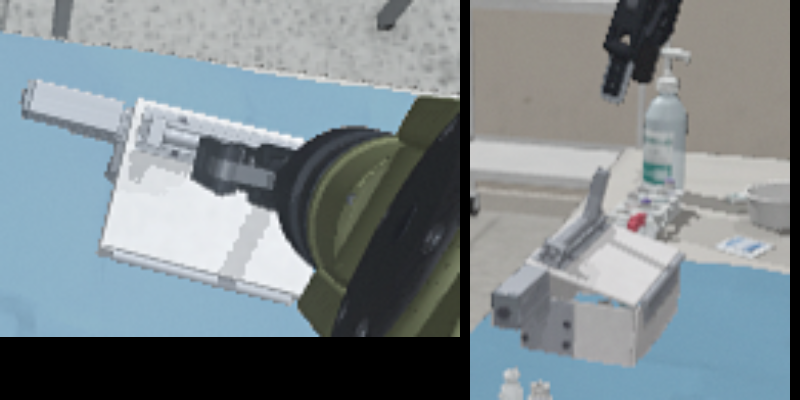

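The side view shows the gripper above the knob and aligned with its lean. The way down is clear, so I'll go in.

Request:
move_arm([
  {"slide":[45,6,-1],"rot":[0.5,0,0.3]},
  {"slide":[70,6,-1],"rot":[0.5,0,0.3]},
  {"slide":[99.5,6,-1],"rot":[0.5,0,0.3]},
  {"slide":[99.5,6,-1],"rot":[0.5,0,0.3]},
  {"slide":[99.5,6,-1],"rot":[0.5,0,0.3]},
])

```text
time_s: 2.05
tool_pos: [0.4296, -0.1456, 0.1188]
eef_rot: [[0.255, -0.101, -0.962], [-0.027, -0.995, 0.098], [-0.967, 0.001, -0.256]]
wrist_force: [-0.3, 0.9, -0.0]
opening: 0.994
```

Run:
```python
from plan import *
import cv2
st();print(rel([.430,-.1429,.118],R(.26)))
b=manip.grab_frame("side")["img"]
cv2.imwrite("pics/p3.png",cv2.resize(b[120:230,220:330],(600,600))[...,::-1])
```

```text
2.05 q [-21.6  -4.6 -46.2  34.    3.9 164.7] p [ 0.4296 -0.1456  0.1188] F safe xyz [-0.34  0.82 -0.04] open 0.994
(array([ 0.8, -2.8,  0.1]), array([-0.2,  0. , -0.1]))
```

View pics/p3.png

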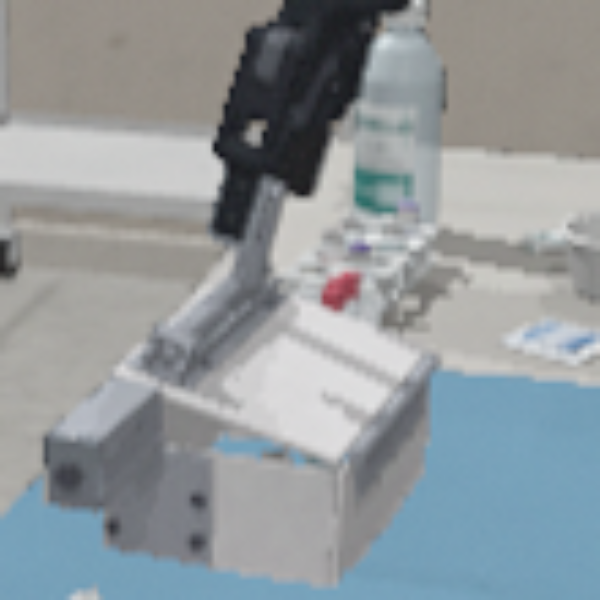

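Run:
```python
from plan import *
from h import *
f=manip.grab_frame("side");c=Cam(f);P=c.cloud()
s=manip.sense();E=np.array(s["eef_rot"]);L=(P-s["tool_pos"])@E*1000
for n,(u0,u1,v0,v1) in dict(finger=(258,266,150,164),knob=(262,275,154,172)).items():
    m=np.zeros(P.shape[:2],bool);m[v0:v1,u0:u1]=1
    dark=f["img"].astype(int).max(-1)<70; m&=dark if n=="finger" else ~dark
    m&=(np.abs(L[...,1])<70)&(np.abs(L[...,2])<40)
    q=L[m];print(n,len(q));
    for p in np.percentile(q,[5,25,50,75,95],axis=0).round(1):print(p)
```

```text
finger 60
[-51.6 -58.2  -4.4]
[-44.5 -56.1  -1.8]
[-38.1 -55.4   1.2]
[-31.8 -54.2   4.4]
[-25.  -52.4   7. ]
knob 130
[-43.3 -52.5   0.2]
[-27.7 -47.6   5.9]
[-16.3  -8.7   8.7]
[ 4.5 -6.4 10.3]
[16.8 24.6 12.5]
```

Run:
```python
from plan import *
from h import *
f=manip.grab_frame("side");c=Cam(f);P=c.cloud()
s=manip.sense();E=np.array(s["eef_rot"]);L=(P-s["tool_pos"])@E*1000
m=(np.abs(L[...,1]+7)<4)&(np.abs(L[...,2])<25)&(L[...,0]<15)&(L[...,0]>-45)
for v in range(148,178):
    q=L[v][m[v]]
    if len(q):print(v,np.where(m[v])[0],q[:,0].mean().round(1),q[:,1].round(0),q[:,2].round(1))
```

```text
154 [270] -32.4 [-4.] [5.2]
155 [270 271] -31.1 [-8. -4.] [6.8 8.4]
156 [269 270 271] -28.7 [-8. -8. -7.] [5.  7.5 9.9]
157 [269 270 271] -26.3 [-8. -9. -5.] [ 5.8  8.6 10.2]
158 [269 270 271] -23.1 [-5. -9. -3.] [ 6.   9.2 10.4]
159 [268 269 270] -20.0 [-7. -9. -4.] [4.6 7.6 8.9]
160 [268 269 270] -17.8 [-8. -8. -8.] [ 5.5  8.  10.5]
161 [268 269 270] -15.4 [ -8. -11.  -4.] [ 6.4  9.5 10.5]
162 [267 268 269] -11.9 [-10.  -8.  -6.] [5.  7.1 9. ]
163 [267 268 269] -9.6 [-10.  -8.  -8.] [ 5.7  7.7 10.3]
164 [267 268 269] -7.1 [-8. -8. -9.] [ 6.1  8.7 11.2]
165 [266 267 268 269] -3.4 [-9. -7. -8. -3.] [ 4.5  6.6  9.4 10.7]
166 [265 266 267 268 269] -0.3 [-7. -7. -8. -9. -4.] [ 2.4  4.8  7.5 10.2 11.6]
167 [263 264 265 266 267 268] 3.8 [-7. -7. -8. -7. -8. -4.] [-2.   0.6  3.2  5.6  8.3  9.8]
168 [263 264 265 266 267] 6.3 [ -8. -11.  -8.  -7.  -6.] [-1.   2.1  4.1  6.3  8.7]
169 [263 264 265 266 267] 8.7 [ -8. -11.  -9.  -8.  -6.] [-0.2  2.9  5.   7.2  9.5]
170 [263 264 265 266 267] 11.4 [ -7. -10. -10.  -9.  -6.] [ 0.2  3.4  6.1  8.2 10. ]
171 [265 266 267] 12.8 [ -9. -10.  -8.] [ 6.4  9.2 11.3]
```

The knob sits about 3–4 mm toward +z in the tool frame, so I'll correct that and close the jaws.

Request:
move_arm([
  {"slide":[1,-1,3],"rot":[0,0,0]},
  {"slide":[1,-1,3],"rot":[0,0,0]},
])

```text
time_s: 2.45
tool_pos: [0.4278, -0.144, 0.1181]
eef_rot: [[0.257, -0.1, -0.961], [-0.028, -0.995, 0.096], [-0.966, 0.002, -0.259]]
wrist_force: [0.5, 0.7, -0.3]
opening: 0.998
```

Request:
move_arm([
  {"slide":[0,0,0],"rot":[0,0,0]},
  {"slide":[0,0,0],"rot":[0,0,0]},
  {"slide":[0,0,0],"rot":[0,0,0]},
  {"slide":[0,0,0],"rot":[0,0,0]},
  {"slide":[0,0,0],"rot":[0,0,0]},
], jaw=-1, force=40)

```text
time_s: 3.08
tool_pos: [0.4278, -0.1439, 0.1181]
eef_rot: [[0.257, -0.1, -0.961], [-0.028, -0.995, 0.096], [-0.966, 0.002, -0.259]]
wrist_force: [1.2, 0.1, 0.7]
opening: 0.156
```

```bash
python3 -c "
from plan import *
st()
# lid shut path: rotate about hinge; hinge rel. to gripped origin
s=manip.sense();E=np.array(s['eef_rot']);p=np.array(s['tool_pos'])
th=np.arctan2(E[:,0]@xs,-E[2,0]);print(th)
dx,dz=-(.090),-(.052)+.019-.0
g=np.array([.09,0.033])  # TCP rel hinge, lid shut (x,z)
for a in (.2,.13,.065,0,-.01):
    f=lambda t:np.array([g[0]*np.cos(t)-g[1]*np.sin(t),g[1]*np.cos(t)+g[0]*np.sin(t)])
    d=f(a)-f(.26);print(a,rel(p+d[0]*xs+d[1]*zz,R(a)))
"
```

```text
3.075 q [-21.5  -4.9 -46.6  33.8   3.9 164.8] p [ 0.4278 -0.1439  0.1181] F safe xyz [1.19 0.21 0.72] open 0.156
0.2618823666550234
0.2 (array([ 5.5, -0. , -1.8]), array([-0.1, -3.5, -0.1]))
0.13 (array([12. , -0. , -3.5]), array([-0.1, -7.6, -0.1]))
0.065 (array([18.1, -0.1, -4.7]), array([ -0.1, -11.3,  -0.1]))
0 (array([24.3, -0.1, -5.4]), array([ -0.1, -15. ,  -0.1]))
-0.01 (array([25.2, -0.1, -5.5]), array([ -0.1, -15.6,  -0.1]))
```

The opening is about 13 mm, so the 14 mm knob is gripped. Now I'll close the lid along its arc.

Request:
move_arm([
  {"slide":[5.5,0,-1.8],"rot":[0,-3.5,0]},
  {"slide":[12,0,-3.5],"rot":[0,-7.6,0]},
  {"slide":[18,0,-4.7],"rot":[0,-11.3,0]},
  {"slide":[22.5,0,-5.2],"rot":[0,-14,0]},
  {"slide":[22.5,0,-5.2],"rot":[0,-14,0]},
])

```text
time_s: 3.7
tool_pos: [0.4382, -0.1451, 0.0979]
eef_rot: [[0.014, -0.1, -0.995], [-0.003, -0.995, 0.1], [-1.0, 0.002, -0.015]]
wrist_force: [-5.7, 0.6, 8.7]
opening: 0.154
```

```bash
python3 -c "
from plan import *
st();print(rel([.440,-.1447,.097],R(0)))"
```

```text
3.7 q [-1.840e+01  8.400e+00 -3.350e+01  4.730e+01  1.000e-01  1.674e+02] p [ 0.4382 -0.1451  0.0979] F safe xyz [-5.73  0.08  8.71] open 0.154
(array([ 0.9, -0.5, -1.7]), array([-0.1, -0.8, -0.1]))
```

Request:
move_arm([
  {"slide":[1,0,0],"rot":[0,-0.8,0]},
  {"slide":[2,0,0],"rot":[0,-0.8,0]},
  {"slide":[2,0,0],"rot":[0,-0.8,0]},
])

```text
time_s: 4.08
tool_pos: [0.4381, -0.145, 0.0976]
eef_rot: [[0.001, -0.1, -0.995], [-0.002, -0.995, 0.1], [-1.0, 0.002, -0.001]]
wrist_force: [-8.5, 2.4, 22.2]
opening: 0.154
```

Run:
```python
from plan import *
from h import *
import cv2
st()
f=manip.grab_frame("side");P=Cam(f).cloud()
cv2.imwrite("pics/p4.png",cv2.resize(f["img"][120:230,220:330],(600,600))[...,::-1])
st()
```

```text
4.075 q [-1.820e+01  9.000e+00 -3.280e+01  4.810e+01 -1.000e-01  1.675e+02] p [ 0.4381 -0.145   0.0976] F safe xyz [-8.71  1.55 22.22] open 0.154
4.125 q [-1.820e+01  9.000e+00 -3.280e+01  4.810e+01 -1.000e-01  1.675e+02] p [ 0.4381 -0.145   0.0976] F safe xyz [-10.24   2.51  20.92] open 0.153
```

View pics/p4.png

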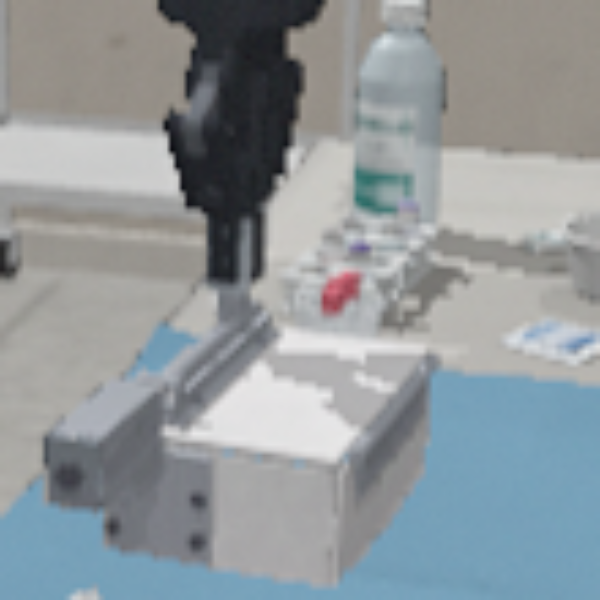

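The picture shows the lid flat and the front seam closed. The reaction force of 22 N shows it is on its hard stop. Next I'll ease the sideways load and slide the bolt.

Request:
move_arm([
  {"slide":[0.8,-3,0.8],"rot":[0,0,0]},
  {"slide":[0.8,-7,0.8],"rot":[0,0,0]},
  {"slide":[0.8,-11,0.8],"rot":[0,0,0]},
  {"slide":[0.8,-15,0.8],"rot":[0,0,0]},
  {"slide":[0.8,-15,0.8],"rot":[0,0,0]},
])

```text
time_s: 4.75
tool_pos: [0.4396, -0.1306, 0.0978]
eef_rot: [[0.002, -0.1, -0.995], [-0.004, -0.995, 0.1], [-1.0, 0.003, -0.003]]
wrist_force: [-3.3, -2.2, 10.3]
opening: 0.155
```

```bash
cat >> plan.py <<'E'
def trav():
    st();s=manip.sense();d=np.array(s["tool_pos"])-[.4381,-.145,.0976];print("trav y %.2f x %.2f z %.2f"%(d@ys*1e3,d@xs*1e3,d[2]*1e3))
E
python3 -c "
from plan import *
trav()"
```

```text
4.75 q [-16.4   8.6 -33.2  48.   -0.2 169.3] p [ 0.4396 -0.1306  0.0978] F safe xyz [-3.05 -2.49 10.34] open 0.155
trav y 14.44 x 0.12 z 0.17
```

Request:
move_arm([
  {"slide":[1,-4,0.3],"rot":[0,0,0]},
  {"slide":[1,-8,0.3],"rot":[0,0,0]},
  {"slide":[1,-12,0.3],"rot":[0,0,0]},
  {"slide":[1,-16,0.3],"rot":[0,0,0]},
  {"slide":[1,-18.5,0.3],"rot":[0,0,0]},
])

```text
time_s: 5.38
tool_pos: [0.4416, -0.113, 0.0978]
eef_rot: [[0.003, -0.101, -0.995], [-0.006, -0.995, 0.101], [-1.0, 0.006, -0.004]]
wrist_force: [-5.4, -3.1, 11.0]
opening: 0.156
```

```bash
python3 -c "
from plan import *
trav()"
```

```text
5.375 q [-14.1   8.3 -33.6  47.8  -0.3 171.6] p [ 0.4416 -0.113   0.0978] F safe xyz [-5.05 -3.66 11.02] open 0.156
trav y 32.20 x 0.32 z 0.15
```

Request:
move_arm([
  {"slide":[1,-2,0.5],"rot":[0,0,0]},
  {"slide":[1,-4,0.5],"rot":[0,0,0]},
  {"slide":[1,-6,0.5],"rot":[0,0,0]},
  {"slide":[1,-6,0.5],"rot":[0,0,0]},
])

```text
time_s: 5.88
tool_pos: [0.4422, -0.1076, 0.0978]
eef_rot: [[0.004, -0.101, -0.995], [-0.007, -0.995, 0.101], [-1.0, 0.007, -0.005]]
wrist_force: [-3.9, -3.3, 11.8]
opening: 0.154
```

Request:
move_arm([
  {"slide":[1,-1,0.3],"rot":[0,0,0]},
  {"slide":[1,-2,0.3],"rot":[0,0,0]},
])

```text
time_s: 6.12
tool_pos: [0.4423, -0.1064, 0.0978]
eef_rot: [[0.005, -0.102, -0.995], [-0.009, -0.995, 0.102], [-1.0, 0.009, -0.006]]
wrist_force: [-4.9, -3.2, 13.3]
opening: 0.157
```

```bash
python3 -c "
from plan import *
trav()"
```

```text
6.125 q [-13.2   8.1 -33.9  47.7  -0.5 172.6] p [ 0.4423 -0.1064  0.0978] F safe xyz [-4.6  -3.69 13.33] open 0.157
trav y 38.83 x 0.42 z 0.16
```

Request:
move_arm([
  {"slide":[1,-1.2,0.3],"rot":[0,0,-0.2]},
  {"slide":[1,-2.4,0.3],"rot":[0,0,-0.2]},
])

```text
time_s: 6.38
tool_pos: [0.4425, -0.1049, 0.0978]
eef_rot: [[0.006, -0.102, -0.995], [-0.008, -0.995, 0.102], [-1.0, 0.007, -0.006]]
wrist_force: [-5.1, -4.5, 13.3]
opening: 0.156
```

Request:
move_arm([
  {"slide":[1,-1.2,0.3],"rot":[0,0,-0.2]},
  {"slide":[1,-2.4,0.3],"rot":[0,0,-0.2]},
])

```text
time_s: 6.62
tool_pos: [0.4426, -0.104, 0.0978]
eef_rot: [[0.006, -0.103, -0.995], [-0.008, -0.995, 0.103], [-1.0, 0.007, -0.007]]
wrist_force: [-3.8, -6.2, 12.1]
opening: 0.158
```

```bash
python3 -c "
from plan import *
trav()"
```

```text
6.625 q [-13.    8.  -34.   47.6  -0.4 173. ] p [ 0.4426 -0.104   0.0978] F safe xyz [-3.18 -6.58 12.12] open 0.158
trav y 41.27 x 0.50 z 0.18
```

The y reaction is rising, which may be contact. I'll take one small step.

Request:
move_arm([
  {"slide":[1,-1,0.2],"rot":[0,0,-0.2]},
  {"slide":[1,-2,0.2],"rot":[0,0,-0.2]},
  {"slide":[1,-2,0.2],"rot":[0,0,-0.2]},
])

```text
time_s: 7.0
tool_pos: [0.4427, -0.1036, 0.0978]
eef_rot: [[0.007, -0.104, -0.995], [-0.008, -0.995, 0.104], [-1.0, 0.008, -0.008]]
wrist_force: [-5.4, -7.0, 13.2]
opening: 0.159
```

```bash
python3 -c "
from plan import *
trav();trav();print(manip.sense()['moment'])"
```

```text
7.0 q [-12.9   8.  -34.   47.5  -0.4 173.1] p [ 0.4427 -0.1036  0.0978] F safe xyz [-4.66 -7.46 13.23] open 0.159
trav y 41.61 x 0.51 z 0.18
7.0 q [-12.9   8.  -34.   47.5  -0.4 173.1] p [ 0.4427 -0.1036  0.0978] F safe xyz [-4.66 -7.46 13.23] open 0.159
trav y 41.61 x 0.51 z 0.18
[-0.94644058  0.89979207  0.04390144]
```

Request:
move_arm([
  {"slide":[1,-1.5,0.2],"rot":[0,0,0]},
  {"slide":[1,-3,0.2],"rot":[0,0,0]},
  {"slide":[1,-3,0.2],"rot":[0,0,0]},
])

```text
time_s: 7.38
tool_pos: [0.4427, -0.1028, 0.0978]
eef_rot: [[0.007, -0.105, -0.994], [-0.013, -0.994, 0.105], [-1.0, 0.013, -0.008]]
wrist_force: [-5.5, -9.0, 12.4]
opening: 0.157
```

```bash
python3 -c "
from plan import *
trav()"
```

```text
7.375 q [-12.6   7.9 -34.1  47.5  -0.7 173.4] p [ 0.4427 -0.1028  0.0978] F safe xyz [-4.6  -9.53 12.39] open 0.157
trav y 42.50 x 0.49 z 0.20
```

Request:
move_arm([
  {"slide":[1,-2,0.2],"rot":[0,0,-0.3]},
  {"slide":[1,-3,0.2],"rot":[0,0,-0.3]},
  {"slide":[1,-3.7,0.2],"rot":[0,0,-0.3]},
  {"slide":[1,-3.7,0.2],"rot":[0,0,-0.3]},
])

```text
time_s: 7.88
tool_pos: [0.4428, -0.102, 0.0978]
eef_rot: [[0.007, -0.106, -0.994], [-0.015, -0.994, 0.106], [-1.0, 0.014, -0.008]]
wrist_force: [-6.4, -11.9, 12.7]
opening: 0.158
```

```bash
python3 -c "
from plan import *
trav()"
```

```text
7.875 q [-12.4   7.9 -34.1  47.4  -0.7 173.7] p [ 0.4428 -0.102   0.0978] F safe xyz [ -5.19 -12.42  12.72] open 0.158
trav y 43.28 x 0.51 z 0.20
```

The slope is now about 3.7 N/mm, which matches the rubber stop's 3.5, and the contact force is about 8.5 N. I'll hold briefly, ease the arm's push, then release.

Request:
move_arm([
  {"slide":[0.8,-3.2,0.3],"rot":[0,0,0]},
  {"slide":[0.8,-3.2,0.3],"rot":[0,0,0]},
])

```text
time_s: 8.12
tool_pos: [0.4429, -0.1018, 0.0978]
eef_rot: [[0.007, -0.108, -0.994], [-0.022, -0.994, 0.108], [-1.0, 0.021, -0.009]]
wrist_force: [-4.6, -13.2, 10.4]
opening: 0.156
```

```bash
python3 -c "
from plan import *
trav()"
```

```text
8.125 q [-12.1   7.8 -34.2  47.3  -1.1 174.1] p [ 0.4429 -0.1018  0.0978] F safe xyz [ -3.26 -13.54  10.43] open 0.156
trav y 43.43 x 0.55 z 0.22
```

Request:
move_arm([
  {"slide":[0.6,-0.5,0.3],"rot":[0,0,0]},
  {"slide":[0.6,0,0.3],"rot":[0,0,0]},
  {"slide":[0.6,0,0.3],"rot":[0,0,0]},
])

```text
time_s: 8.5
tool_pos: [0.4428, -0.1025, 0.0978]
eef_rot: [[0.007, -0.109, -0.994], [-0.023, -0.994, 0.108], [-1.0, 0.022, -0.01]]
wrist_force: [-2.6, -3.7, 9.2]
opening: 0.155
```

```bash
python3 -c "
from plan import *
trav()"
```

```text
8.5 q [-12.2   7.8 -34.2  47.3  -1.2 174.1] p [ 0.4428 -0.1025  0.0978] F safe xyz [-2.26 -3.98  9.18] open 0.155
trav y 42.78 x 0.53 z 0.24
```

Request:
move_arm([
  {"slide":[0,0,0],"rot":[0,0,0]},
  {"slide":[0,0,0],"rot":[0,0,0]},
  {"slide":[0,0,0],"rot":[0,0,0]},
  {"slide":[0,0,0],"rot":[0,0,0]},
  {"slide":[0,0,0],"rot":[0,0,0]},
], jaw=1)

```text
time_s: 9.12
tool_pos: [0.4428, -0.1024, 0.0978]
eef_rot: [[0.007, -0.109, -0.994], [-0.023, -0.994, 0.108], [-1.0, 0.022, -0.009]]
wrist_force: [0.7, -0.8, 0.6]
opening: 1.001
```

Request:
move_arm([
  {"slide":[-20,0,0],"rot":[0,0,0]},
  {"slide":[-50,0,0],"rot":[0,0,0]},
  {"slide":[-80,0,0],"rot":[0,0,0]},
  {"slide":[-100,0,0],"rot":[0,0,0]},
  {"slide":[-100,0,0],"rot":[0,0,0]},
])

```text
time_s: 9.75
tool_pos: [0.4433, -0.1003, 0.1991]
eef_rot: [[0.01, -0.108, -0.994], [-0.023, -0.994, 0.108], [-1.0, 0.022, -0.013]]
wrist_force: [-1.1, 0.1, -0.2]
opening: 1.002
```

Run:
```python
from plan import *
from h import *
import cv2
trav()
f=manip.grab_frame("side");P=Cam(f).cloud()
cv2.imwrite("pics/p5.png",cv2.resize(f["img"][120:260,220:330],(471,600))[...,::-1])
```

```text
9.75 q [-11.9   2.6 -25.7  60.9  -1.2 174.3] p [ 0.4433 -0.1003  0.1991] F safe xyz [-1.15 -0.04 -0.15] open 1.002
trav y 44.96 x 0.80 z 101.49
```

View pics/p5.png

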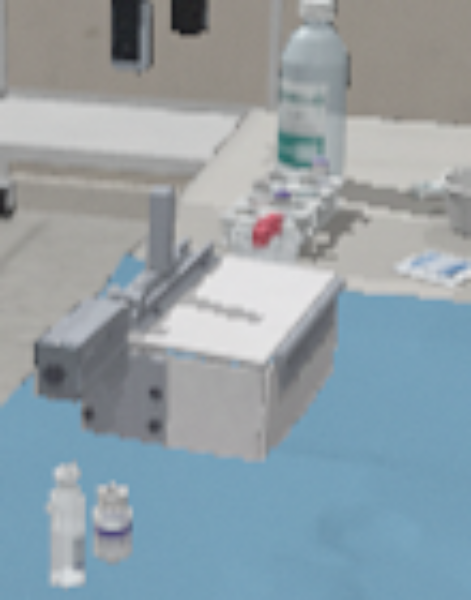

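The picture shows the lid down, the knob upright at (160,230), the rod in the keeper, and the vial and ampoule still standing at (67,530) and (113,520). The arm is clear of the safe.

Run:
```python
from bench import manip
from h import *
c=Cam(manip.grab_frame("side"));P=c.cloud()
ys=np.array([.0976,.9952,0]);xs=np.array([.9952,-.0976,0])
q=P[158:190,245:270].reshape(-1,3);k=q[(q[:,2]>.1)&(q[:,2]<.14)&(abs(q[:,0]-.44)<.03)]
print("knob n,median",len(k),np.median(k,0).round(4),"top z",k[:,2].max(),"travel of +y face vs start(-.1447+.007)",(np.median(k,0)-[.440,-.1447,0])@ys*1e3-7)
print(manip.sign_off())
```

```text
knob n,median 80 [ 0.4384 -0.0982  0.1174] top z 0.1326920478713462 travel of +y face vs start(-.1447+.007) 39.11815745789691
the job is handed in; nothing more can be done
None
```

The lid is shut and bolted, and the job is handed in. I gripped the knob, swung the lid down onto its hard stop and slid the bolt into the keeper. I pressed on the stop, then eased off, let go and backed away. Hand-in gives no verdict.

- **Lid:** it was shut on its hard stop, with about 22 N of upward reaction, before the bolt moved. In the last side view it stays down.
- **Finding the stop:** sliding took a steady 3.7 N or so. From about 41 mm of travel the force rose at roughly 3 to 3.7 N/mm, against 3.5 for the rubber.
- **Pressing:** the total peaked at 13.5 N, so about 9 to 10 N was on the stop. That force is worked out by subtracting friction, because contact force isn't measured directly. The bolt eased back about 0.65 mm as I took the push off, so it was bearing on something springy.
- **Final bolt position:** a rough camera check puts the travel at about 39 mm, against 42 to 43 mm from the arm. I put the gap down to calibration and the coarse depth image. The camera could not confirm that the bolt still touches the stop, so that rests on the forces I felt.
- **Bystanders:** the vial and ampoule look unmoved in the last picture. I didn't check the cup of tubes again after closing the lid, but the gripper stayed well above it and felt no unexpected force.
- **Other:** one early move call was refused because it lacked the turn values; nothing moved.

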